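Ballast the buffet sign stand, then raise its telescopic mast and hold it

TASK

Lay the loose steel ballast plate on the raised pad of the sign stand's base, square and flush with the pad's edges, and let go of it. Then squeeze the release button in the head of the telescopic mast, pull the mast up past its first stop to its second stop, fully extended, and finish while still holding the head up there, because the mast sinks back when let go. Leave the plate in place and the jar, carton and cup where they stand.

Things in the scene. Friction and masses are not known exactly. Their poses are not given: they have to be found in the camera images.
- stand: Table-top sign stand, fixed to the table. Dark steel base 120 (x) x 260 (y) x 12 mm; origin at the centre of its underside, z up. A raised pad lies at its +y end and a telescopic mast stands at its -y end, axis at (0, -85) mm: aluminium tube 25 mm thick up to a black collar (36 mm across, top at 138 mm), head above it.
- pad (a point): Centre of the top face of the raised pad on the base, 22 mm above the table; axes parallel to the stand's. Pad 90 (x) x 70 (y) x 10 mm, bare aluminium, flat, no rim.
- plate: Loose steel ballast plate, 90 (x) x 70 (y) x 12 mm, about 0.6 kg, the same outline as the pad; origin at the centre of its underside, z up. On its middle stands an upright grip rib 44 mm long (x), 16 mm wide (y), from 12 to 46 mm above the underside. It lies flat on the table at the start; either way round is right on the pad.
- head: Grey head on the mast, 30 (x) x 28 (y) x 45 mm; origin on the mast's axis at the head's underside, 150 mm above the table with the mast down; axes as the stand's. Plain face at y = -16 mm; the black release button stands out of the +y face. A white sign panel 110 (y) x 80 (z) x 4 mm hangs from it at x = +32 mm, from 74 mm below to 6 mm above the underside.
- grip (a point): Middle of the head at half its height, on the mast's axis, 172.5 mm above the table with the mast down; axes parallel to the stand's. Take the head here from above with the fingers closing along y, one on the plain face (y = -16 mm), one on the button (y = +19.5 mm when out): 35.5 mm wide, 29.5 mm with the button in.
- release (a joint): Travel of the release button, m: 0 out, 0.006 fully pressed, pushed towards -y of the head (a black paddle 20 mm wide, 34 mm high, centred at half the head's height). Spring: 3.5 N to start, 7.7 N fully in. Pressed beyond 0.0045 it frees the mast.
- mast (a joint): Extension of the mast, m, straight up: 0 down (locked until the button is pressed), 0.05 first stop (catches only if the button is let go on the way; press again to go on), 0.10 second stop, the hard end of travel. It does not lock there: mast, head and panel, 0.4 kg, sink when not held. Pulling takes about 5 N.
- jar: Bystander: glass jar with label, 64 mm across, 100 mm high; origin under its centre.
- carton: Bystander: white carton 65 x 95 x 150 mm; origin under its centre.
- cup: Bystander: white cup, 72 mm across the rim, 80 mm high; origin under its centre.
Not all that is in view belongs to the job. What is shaped like the plate but blue or orange is not meant.

How it is judged:
On the way, in this order (a step that is already met when the one before it is completed fails the run):
1. the ballast plate lies square and flush on the pad, let go and at rest (horizontal distance between plate and pad below 0.007 m and angle between the x axis of plate and the x axis of pad, either way round below 0.1 rad and z of plate in the frame of pad between -0.004 and 0.004 m and angle between plate's own z axis and vertical below 0.06 rad and linear speed of plate below 0.02 m/s and contact force between the fingers and plate below 0.1 N), for 0.2 s.
2. the release button is pressed with the mast still down (horizontal distance between plate and pad below 0.007 m and angle between the x axis of plate and the x axis of pad, either way round below 0.1 rad and z of plate in the frame of pad between -0.004 and 0.004 m and angle between plate's own z axis and vertical below 0.06 rad and value of joint release above 0.0045 m and value of joint mast below 0.03 m), for 0.04 s.
3. the mast is pulled past the first stop by its head (value of joint mast above 0.06 m and contact force between the fingers and head above 2 N), for 0.04 s.
At the end, for the whole second after the job is handed in: The fingers still hold the head (over 2 N) with the mast at rest within 6 mm of its second stop (joint over 0.094 m), and the plate lies flat on the pad, released, centred within 7 mm and square within 0.10 rad (about 6 degrees). Jar, carton and cup are within 30 mm of where they stood (all of step 1 and value of joint mast above 0.094 m and velocity of joint mast between -0.01 and 0.01 m/s and contact force between the fingers and head above 2 N and distance of each of jar, carton, cup from where it was at the start of the episode below 0.03 m); the arm keeps its last pose, push and grip.
It fails at once if the jar is disturbed (moved over 30 mm) (distance of jar from where it was at the start of the episode above 0.03 m).
It fails at once if the carton is disturbed (moved over 30 mm) (distance of carton from where it was at the start of the episode above 0.03 m).
It fails at once if the cup is disturbed (moved over 30 mm) (distance of cup from where it was at the start of the episode above 0.03 m).
It fails at once if the mast is raised before the plate is on the pad (value of joint mast above 0.03 m and horizontal distance between plate and pad above 0.03 m).
It also fails if it takes over 58 s, if anything falls off the work surface, if the arm or the gripper's body presses on something with over 40 N, if the wrist force passes 120 N, or if a joint passes its speed limit or range.

ROBOT

A 6-joint arm with a two-finger parallel gripper is mounted at the origin on the work surface. World frame = base frame: x ahead of the robot, y to its left, z up, the work surface at z = 0. Lengths are in m, angles in rad, forces in N, time in s.
With the tool pointing down it reaches from about 0.35 to 0.85 m from the base axis. Payload 8.1 kg.
Tool frame: the origin (TCP) lies between the finger pads; the fingertips stand 14 mm ahead of it and the grasp point (between the pads) lies 5 mm behind it (robot.tcp_to_tips is the z of the fingertips in the tool frame, in m); z points along the fingers, y is the line along which they close (so a half turn about z gives the same grasp; the last joint's range is limited). The gripper opens to 93 mm and grips with 3 to 60 N. Pads are 15 mm wide; open, the fingers measure 128 mm over their backs; the gripper's body (75 mm by 188 mm) begins 65 mm behind the grasp point.
Start: joints at [-1.214, 0.13, 1.488, -0, 1.523, -0.085], TCP at [0.257, -0.542, 0.199] pointing down, gripper open.
Joint ranges: [-2.96, 2.96], [-0.89, 2.26], [0.02, 2.5], [-1.34, 4.48], [0, 2.73], [-2.66, 2.66]. Speed limits (rad/s): [2.39, 2.39, 2.79, 3.14, 3.14, 3.14].

INTERFACE

Orientations are given as a rotation vector (axis times angle).
In Python, from plant import sensors, read_camera, robot gives the robot as it stands.
- The arm moves only by the tool move_tool, called after "Call:" as a command line: name --argument value ..., lists and objects as JSON in quotes. Schema: {"type":"object","properties":{"plan":{"type":"object","properties":{"finger_gap":{"type":"array","items":{"type":"number"},"minItems":1,"maxItems":20},"dx":{"type":"array","items":{"type":"number"},"minItems":1,"maxItems":20},"dy":{"type":"array","items":{"type":"number"},"minItems":1,"maxItems":20},"dz":{"type":"array","items":{"type":"number"},"minItems":1,"maxItems":20},"turn":{"type":"array","items":{"type":"number"},"minItems":1,"maxItems":20}},"additionalProperties":false,"required":["finger_gap","dx","dy","dz","turn"]},"grip_force":{"type":"number"},"only":{"type":"string"},"quiet":{"type":"boolean"},"lines":{"type":"string"}},"required":["plan"],"additionalProperties":false}. plan is an object with one list for each field, all of the same length, 1 to 20, a row being the entries at one place: finger_gap (the finger opening in m), dx, dy, dz (the shift in shares of the most that a row can go, 1 being 50 mm), turn (a turn about the tool's z in fractions of the full range, 1 being 60 degrees); each row shifts and turns the commanded pose from where the row before left it, along the tool's axes as they then stand; what a row does not reach is not made up. A row lasts 1/10 s, in which the tool goes at most 0.05 m and 0.15 rad, less where a joint would pass 70% of its speed; a pose out of reach is approached as far as the arm can. The fingers move at their own pace and stop on an object; grip_force is the grip in N (left out, the last holds). Time passes only in rows, so rows that do not move let the fingers close. The tool returns the time, the measured TCP pose, the force, the opening and the grip force at its end. only (a regular expression) keeps the lines of the reply that match it, lines (a string "A,B") keeps lines A to B, and quiet returns only ok. Shift and turn numbers lie between -1 and 1, and a call with a number outside is refused. Input that does not fit is refused with a message, and nothing moves.
- sensors.read_state(): the state, without advancing time (a new reading comes with each control period).
- read_camera(name): name is "scene" or "side" or "wrist"; returns a dict with "image" (400x640x3 uint8, red, green, blue), "depth" (400x640 float32, m along the optical axis (not along the pixel's ray), 0 where there is no reading), "fx", "fy", "cx", "cy" (pixels), "R" (3x3) and "t" (3): a world point X has camera coordinates R X + t. Camera axes: x right, y down, z forward; pixel columns grow to the right and rows downward; lengths in m; the calibration is good to about 2 mm. A picture is of the moment at which its call begins.
- robot.close_job(): hands the job in; it is judged then, once.
The state is a dict: "t": time; "q": joint angles; "dq": joint speeds; "joint_torque": joint torques, N m; "tool_pos": TCP position; "orientation": TCP orientation; "force": force on the tool from outside, world axes, zero at the start; "wrist_torque": the same for the moment, N m; "opening": finger opening in m; "gripper_force": force on a finger pad.
Only numpy, scipy, OpenCV 4.12 (cv2) and the standard library are available. Lean on these libraries where they do the work, as an engineer would, in place of code of your own. Each camera call takes 0.05 s, during which the arm holds its last target. There are 200 camera calls.

## Working session

There is one attempt and no reset: what is moved stays moved. The work goes in short steps, Python scripts to look and compute and a tool call to move; the robot and the scene stay as the last step left them, time stands still between calls to the robot, and variables do not carry over. Pictures are saved under pics/ and viewed, at most 10 in all, crops included, and the job is handed in when it is done.

```bash
mkdir -p pics; cat > h.py <<'E'
import numpy as np, cv2
from plant import sensors, read_camera, robot
def cloud(c):
    d=c["depth"]; v,u=np.mgrid[:d.shape[0],:d.shape[1]]
    P=np.stack([(u-c["cx"])/c["fx"]*d,(v-c["cy"])/c["fy"]*d,d],-1)
    W=(P-c["t"])@c["R"]   # R^T (P-t)
    W[d==0]=np.nan
    return W
def save(n,im): cv2.imwrite("pics/"+n+".png",cv2.cvtColor(im,cv2.COLOR_RGB2BGR))
E
python3 - <<'E'
from h import *
import pickle
for n in ["scene","side","wrist"]:
    c=read_camera(n); pickle.dump(c,open(n+".pkl","wb")); save(n+"0",c["image"])
    print(n,-c["R"].T@c["t"])
print(sensors.read_state())
E
```

```text
scene [ 0.90165751 -0.3838448   0.79887332]
side [0.21133073 0.555465   0.87220823]
wrist [ 0.33320287 -0.50676437  0.38417395]
{'t': 0.15, 'q': array([-1.21439917e+00,  1.30997722e-01,  1.48902267e+00,  9.41031433e-10,
        1.52302405e+00, -8.53920946e-02]), 'dq': array([-0.00102956, -0.0015203 , -0.00243743, -0.00135469, -0.00051455,
       -0.00059147]), 'joint_torque': array([ 1.09508856e-03, -5.60475004e+01, -4.92336094e+01,  7.68470764e-02,
        3.05428624e-02, -6.62828597e-05]), 'tool_pos': array([ 0.25639268, -0.5419344 ,  0.19772601]), 'orientation': array([-3.06385414e+00, -6.88015938e-01,  3.07922474e-04]), 'force': array([-0.37465428,  0.69083727,  0.19253964]), 'wrist_torque': array([-0.04813047, -0.00550302,  0.03228332]), 'gripper_force': 0.0, 'opening': 0.0930364388357085}
```

View pics/scene0.png

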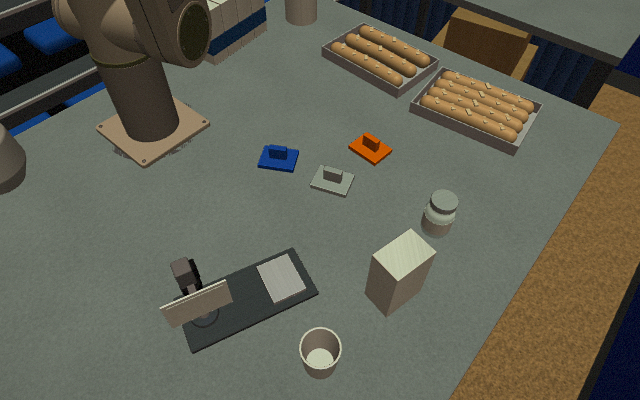

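View pics/side0.png

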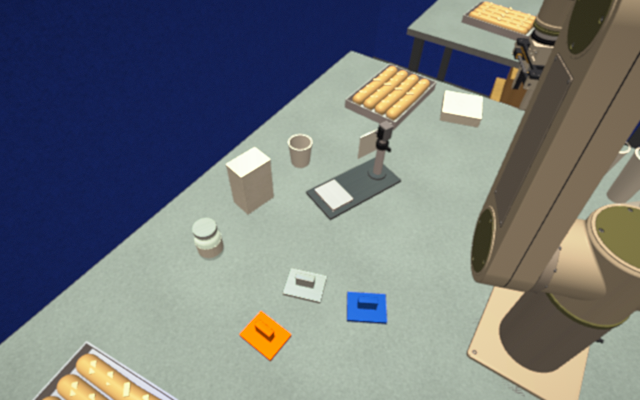

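Scene view: the candidates are grey at (332,180), blue at (278,157) and orange at (370,148). The bare steel (grey) one fits. The pad is at (281,278), the head at (183,272), carton at (400,272), jar at (440,213) and cup at (320,352). The side view shows grey (305,284), blue (367,307), orange (265,335), pad (334,194) and head (385,138).

```bash
cat > m.py <<'E'
from h import *
def rect(W,mask,name):
    p=W[mask][:,:2].astype(np.float32)
    r=cv2.minAreaRect(p*1000); print(name,"n",len(p),"zmed",np.round(np.median(W[mask][:,2]),4),"rect mm",np.round(r[0],1),np.round(r[1],1),round(r[2],1)); return r
def near(W,xy,r): return np.hypot(W[...,0]-xy[0],W[...,1]-xy[1])<r
E
python3 - <<'E'
from m import *
import pickle
for n,px in [("scene",dict(plate=(332,183),pad=(281,278),head=(183,266),carton=(402,250),jar=(443,197),cup=(320,335),base=(215,335))),("side",dict(plate=(310,292),pad=(334,194),head=(385,130),carton=(249,160),jar=(205,226),cup=(300,140),base=(370,195)))]:
    c=pickle.load(open(n+".pkl","rb")); W=cloud(c); print(n)
    for k,(u,v) in px.items(): print(k,np.round(np.nanmedian(W[v-1:v+2,u-1:u+2].reshape(-1,3),0),3))
    z=W[...,2]
    a=W[px["plate"][1],px["plate"][0]]
    hsv=cv2.cvtColor(c["image"],cv2.COLOR_RGB2HSV)
    rect(W,near(W,a,.075)&(z>.007)&(z<.018),"plate")
    rect(W,near(W,a,.075)&(z>.04)&(z<.052),"rib")
    b=W[px["pad"][1],px["pad"][0]]
    rect(W,near(W,b,.07)&(z>.019)&(z<.026),"pad")
    rect(W,near(W,b,.23)&(z>.008)&(z<.016),"base")
    h=W[px["head"][1],px["head"][0]]
    rect(W,near(W,h,.05)&(z>.19)&(z<.2),"headtop")
c=pickle.load(open("scene.pkl","rb"));save("crop",cv2.resize(c["image"][120:360,140:460],(800,600)))
E
```

```text
scene
plate [0.493 0.152 0.011]
pad [ 0.581 -0.113  0.021]
head [ 0.522 -0.26   0.196]
carton [0.755 0.02  0.15 ]
jar [0.736 0.214 0.1  ]
cup [ 0.723 -0.161  0.056]
base [ 0.565 -0.275  0.012]
plate n 640 zmed 0.0114 rect mm [486.  160.9] [90.2 72.4] 20.0
rib n 118 zmed 0.045 rect mm [486.6 160.6] [43.6 17.2] 18.7
pad n 1392 zmed 0.0217 rect mm [ 577.4 -112.4] [70.4 91.8] 68.2
base n 4496 zmed 0.0118 rect mm [ 639.5 -156.1] [374.8 269. ] 68.0
headtop n 326 zmed 0.1946 rect mm [ 518.5 -260.1] [33.8 31.5] 72.2
side
plate [0.464 0.173 0.012]
pad [ 0.574 -0.112  0.022]
head [ 0.51  -0.244  0.191]
carton [0.762 0.013 0.149]
jar [0.74  0.208 0.1  ]
cup [ 0.758 -0.208  0.061]
base [ 0.492 -0.174  0.011]
plate n 804 zmed 0.0118 rect mm [486.  164.1] [90.  72.9] 19.7
rib n 135 zmed 0.0456 rect mm [485.7 164.7] [43.3 17.4] 21.3
pad n 597 zmed 0.0221 rect mm [ 577.4 -109.9] [73.1 91.8] 69.3
base n 1928 zmed 0.0122 rect mm [ 607.1 -133.3] [427.3 229. ] 37.8
headtop n 99 zmed 0.1941 rect mm [ 518.1 -256.4] [35.3 30.8] 62.8
```

View pics/crop.png

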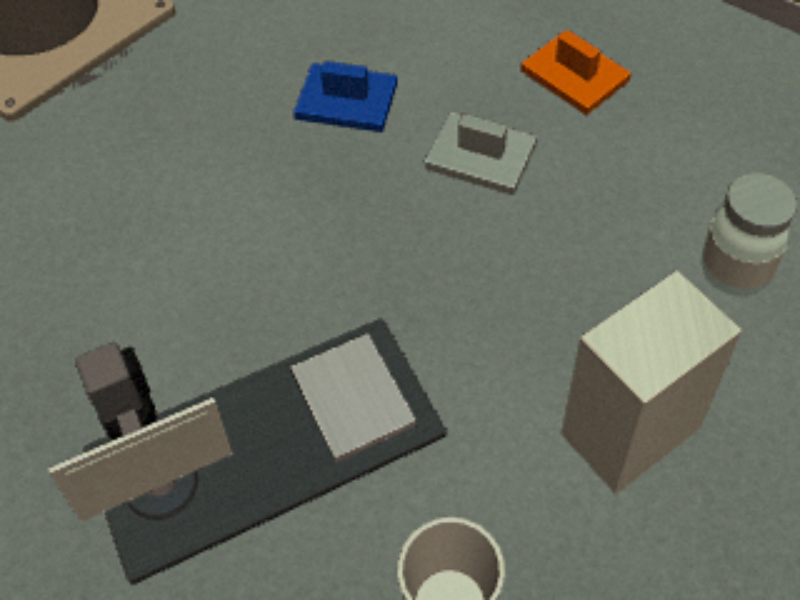

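The crop confirms the grey plate with its rib at crop (482,135), and nothing covers it. I'll write a planner that gives the tool-axis displacement, then reach for it.

Units first: shifts go in shares of 50 mm and turns go in shares of 60 degrees. So -0.05 m is -1, 0.093 rad / 1.0472 = 0.0888.

```bash
cat > plan.py <<'E'
from h import *
from scipy.spatial.transform import Rotation as Ro
import sys
# usage: plan.py x y z yawdeg -> turn needed, then shift in tool axes after the turn
x,y,z,a=map(float,sys.argv[1:5]); s=sensors.read_state()
R=Ro.from_rotvec(s["orientation"]).as_matrix(); cur=np.degrees(np.arctan2(R[1,0],R[0,0]))
d=-np.radians((a-cur+90)%180-90); R2=R@Ro.from_rotvec([0,0,d]).as_matrix()
print("yaw",cur.round(2),"turn",d.round(4),"shift",np.round(R2.T@(np.array([x,y,z])-s["tool_pos"]),4),"pos",s["tool_pos"].round(4),"tilt",R[:,2].round(4),"t",s["t"])
E
```

Call:
move_tool --plan '{"finger_gap":[0.093, 0.093], "dx":[0, 0], "dy":[0, 0], "dz":[-1, -1], "turn":[0.0888, 0]}'

```text
t: 0.35
tool_pos: [0.2559, -0.5407, 0.2968]
orientation: [-3.089, -0.539, 0.002]
force: [0.5, -1.0, 1.4]
opening: 0.093
gripper_force: 0.0
```

```bash
python3 plan.py 0.486 0.1625 0.12 20
```

```text
yaw 19.8 turn -0.0034 shift [ 0.4567 -0.581   0.1803] pos [ 0.2559 -0.5407  0.2968] tilt [-0.0021  0.0057 -1.    ] t 0.35
```

Converted, -0.036 m is -0.72, 0.028 m is 0.56.

Call:
move_tool --plan '{"finger_gap":[0.093, 0.093, 0.093, 0.093, 0.093, 0.093, 0.093, 0.093, 0.093, 0.093, 0.093, 0.093, 0.093, 0.093, 0.093, 0.093], "dx":[0.56, 0.56, 0.56, 0.56, 0.56, 0.56, 0.56, 0.56, 0.56, 0.56, 0.56, 0.56, 0.56, 0.56, 0.56, 0], "dy":[-0.72, -0.72, -0.72, -0.72, -0.72, -0.72, -0.72, -0.72, -0.72, -0.72, -0.72, -0.72, -0.72, -0.72, -0.72, 0], "dz":[0, 0, 0, 0, 0, 0, 0, 0, 0, 0, 0, 0, 0, 0, 0, 0], "turn":[0, 0, 0, 0, 0, 0, 0, 0, 0, 0, 0, 0, 0, 0, 0, 0]}'

```text
t: 1.95
tool_pos: [0.4668, 0.1134, 0.2976]
orientation: [-3.091, -0.553, 0.002]
force: [-0.5, -0.5, -0.3]
opening: 0.0931
gripper_force: 0.0
```

```bash
python3 plan.py 0.486 0.1625 0.12 20
```

```text
yaw 20.3 turn 0.0052 shift [ 0.035  -0.0393  0.1776] pos [0.4668 0.1134 0.2976] tilt [-0.0014  0.0016 -1.    ] t 1.95
```

Call:
move_tool --plan '{"finger_gap":[0.093, 0.093, 0.093, 0.093, 0.093], "dx":[0.7, 0, 0, 0, 0], "dy":[-0.4, -0.38, 0, 0, 0], "dz":[0.4, 0.8, 0.8, 0, 0], "turn":[0, 0, 0, 0, 0]}'

```text
t: 2.45
tool_pos: [0.4858, 0.1566, 0.1987]
orientation: [3.094, 0.544, -0.003]
force: [0.7, -0.7, 0.4]
opening: 0.093
gripper_force: 0.0
```

```bash
python3 - <<'E'
from m import *
c=read_camera("wrist"); W=cloud(c); z=W[...,2]; a=(.486,.1625)
rect(W,near(W,a,.075)&(z>.007)&(z<.018),"plate"); rect(W,near(W,a,.06)&(z>.04)&(z<.052),"rib")
save("w1",c["image"])
E
python3 plan.py 0.486 0.1625 0.028 20
```

```text
plate n 4442 zmed 0.0125 rect mm [486.4 163.3] [89.4 70. ] 19.6
rib n 683 zmed 0.0463 rect mm [486.6 163.4] [43.5 15.9] 19.2
yaw 19.94 turn -0.001 shift [ 0.0006 -0.0058  0.1726] pos [0.4871 0.1568 0.2006] tilt [ 1.9e-03  3.0e-04 -1.0e+00] t 2.5
```

View pics/w1.png

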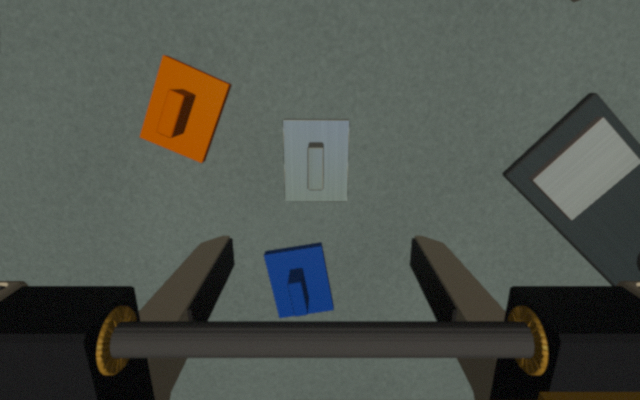

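The wrist view shows the grey plate at (316,160) and its rib at (316,166), square to the fingers. Blue (298,280) and orange (185,110) are clear of the fingers' path. All three cameras agree within 2 mm, so I'm descending.

Converted, 0.04 m is 0.8, 0.03 m is 0.6.

Call:
move_tool --plan '{"finger_gap":[0.093, 0.093, 0.093, 0.06, 0.06, 0.06, 0.06, 0.06], "dx":[0, 0, 0, 0, 0, 0, 0, 0], "dy":[-0.12, 0, 0, 0, 0, 0, 0, 0], "dz":[0.8, 0.8, 0.8, 0.6, 0.24, 0.16, 0, 0], "turn":[0, 0, 0, 0, 0, 0, 0, 0]}'

```text
t: 3.3
tool_pos: [0.4861, 0.1632, 0.0308]
orientation: [-3.094, -0.545, -0.005]
force: [-0.8, 1.0, 0.5]
opening: 0.0608
gripper_force: 0.0
```

```bash
python3 plan.py 0.4864 0.1633 0.029 19.6
```

```text
yaw 19.97 turn 0.0065 shift [ 0.0003 -0.      0.0018] pos [0.4861 0.1632 0.0308] tilt [ 3.3e-03  7.0e-04 -1.0e+00] t 3.3
```

Positioned within 1 mm. Next: close, lift, and turn to the pad's heading.

Converted, -0.03 m is -0.6, -0.01 m is -0.2, 0.14 rad / 1.0472 = 0.1337.

Call:
move_tool --plan '{"finger_gap":[0.0, 0.0, 0.0, 0.0, 0.0, 0.0, 0.0, 0.0, 0.0, 0.0, 0.0, 0.0, 0.0, 0.0, 0.0, 0.0, 0.0], "dx":[0, 0, 0, 0, 0, 0, 0, 0, 0, 0, 0, 0, 0, 0, 0, 0, 0], "dy":[0, 0, 0, 0, 0, 0, 0, 0, 0, 0, 0, 0, 0, 0, 0, 0, 0], "dz":[0.02, 0, 0, 0, 0, -0.2, -0.6, -0.6, -0.6, -0.6, 0, 0, 0, 0, 0, 0, 0], "turn":[0.0029, 0, 0, 0, 0, 0, 0, 0, 0, 0, 0.1337, 0.1337, 0.1337, 0.1337, 0.1337, 0, 0]}' --grip_force 40

```text
t: 5.0
tool_pos: [0.4843, 0.1629, 0.1581]
orientation: [-3.093, 0.547, -0.001]
force: [-0.8, -0.5, -1.3]
opening: 0.0004
gripper_force: 0.0
```

```bash
python3 plan.py 0.5774 -0.111 0.16 -21.4
python3 - <<'E'
from m import *
c=read_camera("wrist"); W=cloud(c); z=W[...,2]; s=sensors.read_state(); 
b=(.5774,-.111)
rect(W,near(W,b,.07)&(z>.018)&(z<.027),"pad")
rect(W,near(W,s["tool_pos"],.075)&(z>.11)&(z<.16),"plate in hand")
E
```

```text
yaw -20.05 turn 0.0235 shift [ 0.1866  0.2211 -0.0019] pos [0.4843 0.1629 0.1581] tilt [ 5.e-04  1.e-04 -1.e+00] t 5.0
pad n 1703 zmed 0.0224 rect mm [542.2 -96.7] [71.6 15.1] 68.8
plate in hand n 0 zmed nan rect mm [0. 0.] [0. 0.] 0.0
  return _methods._mean(a, axis=axis, dtype=dtype,
  ret = ret.dtype.type(ret / rcount)
```

The opening is 0, so the plate isn't in the hand. Checking where it is.

```bash
python3 - <<'E'
from m import *
a=(.486,.163)
ims=[]
for n in ("scene","wrist"):
    c=read_camera(n); W=cloud(c); z=W[...,2]
    rect(W,near(W,a,.075)&(z>.007)&(z<.018),n+" plate"); 
    rect(W,near(W,a,.06)&(z>.035)&(z<.056),n+" rib")
    ims.append(c["image"])
save("miss",np.hstack([cv2.resize(i[100:300],(400,125)) if 0 else cv2.resize(i,(400,250)) for i in ims]))
E
```

```text
scene plate n 637 zmed 0.0112 rect mm [485.9 160.9] [90.8 73.3] 20.1
scene rib n 144 zmed 0.0445 rect mm [486.2 160.8] [43.9 18.2] 20.7
wrist plate n 5313 zmed 0.0124 rect mm [486.1 163.1] [90.4 70.1] 19.6
wrist rib n 950 zmed 0.0462 rect mm [486.4 163.2] [44.1 16.4] 19.9
```

View pics/miss.png

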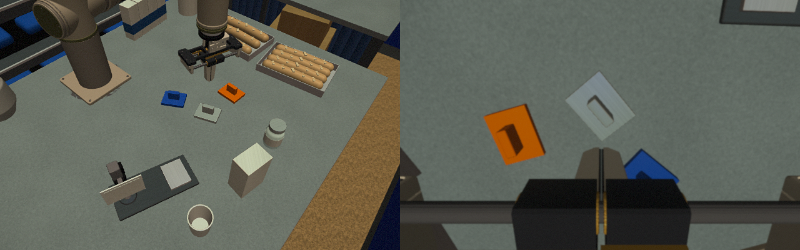

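The plate is untouched (wrist crop (600,105), still at 486,163). The fingers were probably still closing when I lifted. I'll repeat the descent and check the grip before lifting.

Converted, -0.14 rad / 1.0472 = -0.1337.

Call:
move_tool --plan '{"finger_gap":[0.05, 0.05, 0.05, 0.05, 0.05, 0.05, 0.05], "dx":[0, 0, 0, 0, 0, 0, 0], "dy":[0, 0, 0, 0, 0, 0, 0], "dz":[0, 0, 0, 0, 0, 0, 0], "turn":[-0.1337, -0.1337, -0.1337, -0.1337, -0.1337, 0, 0]}'

```text
t: 5.85
tool_pos: [0.4842, 0.1629, 0.1576]
orientation: [3.096, 0.535, -0.0]
force: [0.2, 0.3, -0.3]
opening: 0.0486
gripper_force: 0.0
```

```bash
python3 plan.py 0.4862 0.1632 0.029 19.7
```

```text
yaw 19.63 turn -0.0013 shift [0.002  0.0004 0.1286] pos [0.4842 0.1629 0.1576] tilt [-0. -0. -1.] t 5.85
```

Converted, 0.04 m is 0.8, 0.03 m is 0.6.

Call:
move_tool --plan '{"finger_gap":[0.05, 0.05, 0.05, 0.05, 0.05, 0.05, 0.0, 0.0, 0.0, 0.0, 0.0, 0.0, 0.0, 0.0], "dx":[0.04, 0, 0, 0, 0, 0, 0, 0, 0, 0, 0, 0, 0, 0], "dy":[0, 0, 0, 0, 0, 0, 0, 0, 0, 0, 0, 0, 0, 0], "dz":[0.6, 0.8, 0.6, 0.4, 0.16, 0, 0, 0, 0, 0, 0, 0, 0, 0], "turn":[0, 0, 0, 0, 0, 0, 0, 0, 0, 0, 0, 0, 0, 0]}' --grip_force 40

```text
t: 7.25
tool_pos: [0.486, 0.1636, 0.0295]
orientation: [-3.095, -0.54, 0.0]
force: [0.2, -0.2, 0.1]
opening: 0.0006
gripper_force: 0.0
```

```bash
python3 plan.py 0.4862 0.1632 0.029 19.7
```

```text
yaw 19.81 turn 0.0019 shift [0.     0.0004 0.0005] pos [0.486  0.1636 0.0295] tilt [-1.e-04 -0.e+00 -1.e+00] t 7.25
```

It closed to 0 without meeting the rib, so I need to see where the fingers really are.

```bash
python3 - <<'E'
from h import *
a=read_camera("scene"); b=read_camera("side"); c=read_camera("wrist")
def crop(c,X):
    p=c["R"]@X+c["t"]; u=int(c["fx"]*p[0]/p[2]+c["cx"]); v=int(c["fy"]*p[1]/p[2]+c["cy"]); print(u,v)
    u=min(max(u,80),560); v=min(max(v,75),325); return cv2.resize(c["image"][v-75:v+75,u-80:u+80],(400,375))
X=np.array([.486,.163,.03]); save("m2",np.hstack([crop(a,X),crop(b,X)]))
W=cloud(a);z=W[...,2]
for u in (330,):print(W[160:185:5,u].round(3))
save("m2w",c["image"])
E
```

```text
332 173
304 280
[[0.538 0.083 0.176]
 [0.538 0.084 0.161]
 [0.535 0.088 0.14 ]
 [0.484 0.155 0.03 ]
 [0.484 0.155 0.012]]
```

View pics/m2.png

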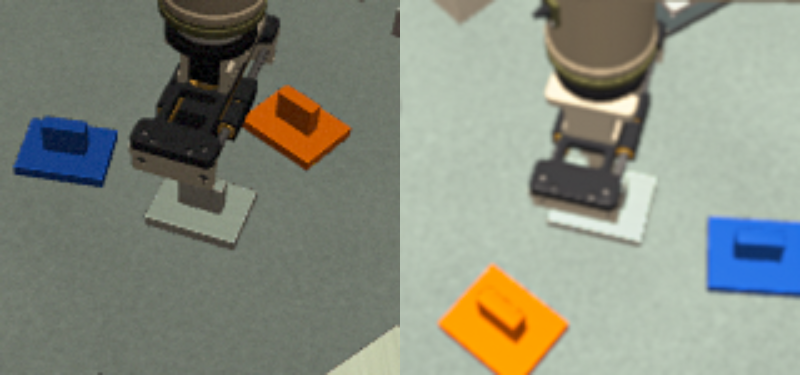

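View pics/m2w.png

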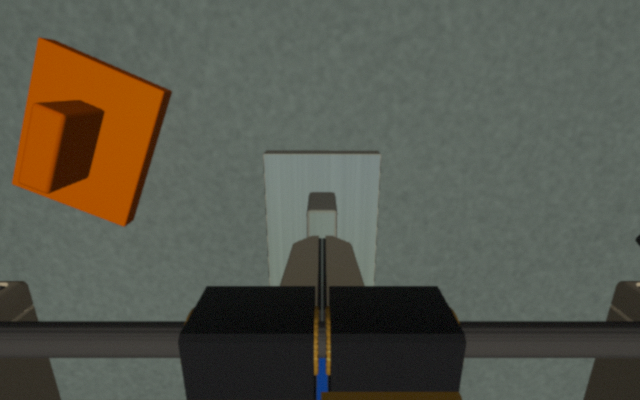

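The wrist view shows the closed fingertips at (325,240), the rib's front end sticking out at (322,210). The fingers are either above or short of the rib, so I'll measure the tips against the reported TCP.

```bash
python3 - <<'E'
from h import *
s=sensors.read_state(); c=read_camera("wrist"); W=cloud(c)
print("tcp",s["tool_pos"],"tips",robot.tcp_to_tips)
for u,v in [(312,240),(310,250),(337,240),(340,250),(330,246),(305,270),(322,200),(322,225),(322,232),(290,180)]: print(u,v,W[v,u].round(4))
for X in (s["tool_pos"]-[0,0,.014],s["tool_pos"]):
    p=c["R"]@X+c["t"]; print(c["fx"]*p[0]/p[2]+c["cx"],c["fy"]*p[1]/p[2]+c["cy"],p[2])
print(-c["R"].T@c["t"], c["R"][2])
E
```

```text
tcp [0.48606465 0.16357799 0.02949828] tips 0.014
312 240 [0.4936 0.1707 0.0559]
310 250 [0.4929 0.1712 0.0658]
337 240 [0.4973 0.1587 0.0547]
340 250 [0.4977 0.1578 0.0658]
330 246 [0.4966 0.1623 0.0627]
305 270 [0.4924 0.1726 0.0845]
322 200 [0.507  0.1702 0.0299]
322 225 [0.4993 0.1674 0.0466]
322 232 [0.4961 0.1663 0.0479]
290 180 [0.5074 0.1906 0.0141]
320.55413228089685 226.0701456214279 0.21671057750188413
320.47688238788993 235.46910725958494 0.2033605415220908
[0.56591709 0.19149449 0.21604483] [-0.28343534 -0.10178919 -0.953574  ]
```

The tips are actually at z≈0.05 (visible tip 0.052, above the rib top at 0.046), not 0.0155. The reported TCP is about 35 mm low along the tool. The scene view agrees, with the body's underside near 0.135. I'll work from the seen tips: open, descend 30 mm watching the force, and measure again.

Converted, 0.01 m is 0.2, 0.008 m is 0.16.

Call:
move_tool --plan '{"finger_gap":[0.05, 0.05, 0.05, 0.05, 0.05, 0.05, 0.05, 0.05, 0.05, 0.05, 0.05], "dx":[0, 0, 0, 0, 0, 0, 0, 0, 0, 0, 0], "dy":[0, 0, 0, 0, 0, 0, 0, 0, 0, 0, 0], "dz":[0, 0, 0, 0, 0, 0, 0.2, 0.2, 0.16, 0, 0], "turn":[0, 0, 0, 0, 0, 0, 0, 0, 0, 0, 0]}'

```text
t: 8.55
tool_pos: [0.4856, 0.1635, 0.0009]
orientation: [3.095, 0.541, -0.002]
force: [0.4, 0.7, -0.3]
opening: 0.0496
gripper_force: 0.0
```

```bash
python3 - <<'E'
from h import *
s=sensors.read_state(); c=read_camera("wrist"); W=cloud(c)
save("w3",c["image"])
M=(np.abs(W[...,1]-.163)<.07)&(W[...,2]>.02)&(W[...,2]<.09)
for v in range(215,262,4): print(v,[(u,)+tuple(W[v,u].round(3)) for u in (262,270,278,366,374,382)][::1])
E
```

```text
215 [(262, np.float64(0.491), np.float64(0.199), np.float64(0.012)), (270, np.float64(0.493), np.float64(0.195), np.float64(0.012)), (278, np.float64(0.494), np.float64(0.191), np.float64(0.013)), (366, np.float64(0.51), np.float64(0.146), np.float64(0.013)), (374, np.float64(0.511), np.float64(0.142), np.float64(0.012)), (382, np.float64(0.513), np.float64(0.138), np.float64(0.012))]
219 [(262, np.float64(0.49), np.float64(0.198), np.float64(0.014)), (270, np.float64(0.49), np.float64(0.194), np.float64(0.012)), (278, np.float64(0.492), np.float64(0.19), np.float64(0.012)), (366, np.float64(0.508), np.float64(0.146), np.float64(0.013)), (374, np.float64(0.509), np.float64(0.141), np.float64(0.012)), (382, np.float64(0.511), np.float64(0.137), np.float64(0.012))]
223 [(262, np.float64(0.487), np.float64(0.197), np.float64(0.012)), (270, np.float64(0.488), np.float64(0.193), np.float64(0.012)), (278, np.float64(0.49), np.float64(0.189), np.float64(0
[... 2990 characters left out ...]
np.float64(0.482), np.float64(0.188), np.float64(0.034)), (278, np.float64(0.472), np.float64(0.183), np.float64(0.014)), (366, np.float64(0.488), np.float64(0.137), np.float64(0.012)), (374, np.float64(0.501), np.float64(0.142), np.float64(0.039)), (382, np.float64(0.504), np.float64(0.14), np.float64(0.043))]
259 [(262, np.float64(0.485), np.float64(0.191), np.float64(0.046)), (270, np.float64(0.48), np.float64(0.187), np.float64(0.035)), (278, np.float64(0.469), np.float64(0.183), np.float64(0.013)), (366, np.float64(0.485), np.float64(0.136), np.float64(0.012)), (374, np.float64(0.498), np.float64(0.141), np.float64(0.038)), (382, np.float64(0.504), np.float64(0.141), np.float64(0.048))]
```

View pics/w3.png

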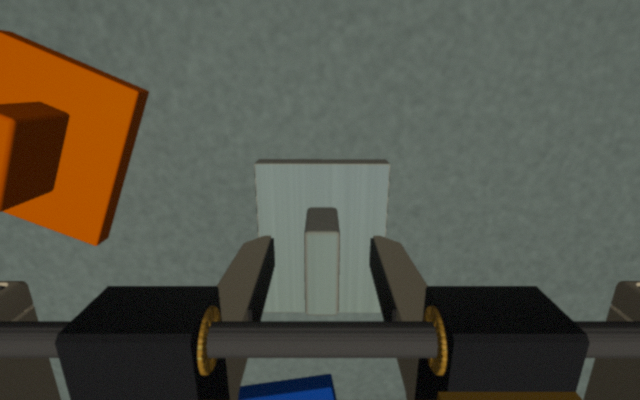

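The fingers now straddle the rib (rib at 305–339, fingers at 272 and 370), with tips at about 0.023. I'll go 4 mm lower and close.

Converted, 0.004 m is 0.08.

Call:
move_tool --plan '{"finger_gap":[0.05, 0.0, 0.0, 0.0, 0.0, 0.0, 0.0], "dx":[0, 0, 0, 0, 0, 0, 0], "dy":[0, 0, 0, 0, 0, 0, 0], "dz":[0.08, 0, 0, 0, 0, 0, 0], "turn":[0, 0, 0, 0, 0, 0, 0]}' --grip_force 40

```text
t: 9.3
tool_pos: [0.4862, 0.1636, -0.0023]
orientation: [-3.095, -0.54, -0.0]
force: [-0.7, -0.4, 0.1]
opening: 0.0158
gripper_force: 40.0
```

Gripped: opening 15.8 mm at 40 N. Now lift and turn.

Converted, -0.04 m is -0.8, -0.03 m is -0.6, 0.12 rad / 1.0472 = 0.1146.

Call:
move_tool --plan '{"finger_gap":[0.0, 0.0, 0.0, 0.0, 0.0, 0.0, 0.0, 0.0, 0.0, 0.0, 0.0], "dx":[0, 0, 0, 0, 0, 0, 0, 0, 0, 0, 0], "dy":[0, 0, 0, 0, 0, 0, 0, 0, 0, 0, 0], "dz":[-0.2, -0.6, -0.8, -0.6, 0, 0, 0, 0, 0, 0, 0], "turn":[0, 0, 0, 0.1146, 0.1146, 0.1146, 0.1146, 0.1146, 0.1146, 0, 0]}'

```text
t: 10.4
tool_pos: [0.4856, 0.1634, 0.1073]
orientation: [3.087, -0.579, -0.001]
force: [0.4, 0.0, -6.0]
opening: 0.0158
gripper_force: 40.0
```

```bash
python3 plan.py 0.5774 -0.111 0.1077 -21.4
```

```text
yaw -21.24 turn 0.0028 shift [ 0.1856  0.222  -0.0004] pos [0.4856 0.1634 0.1073] tilt [-9.e-04 -3.e-04 -1.e+00] t 10.4
```

Converted, 0.036 m is 0.72, 0.03 m is 0.6, 0.003 rad / 1.0472 = 0.0029.

Call:
move_tool --plan '{"finger_gap":[0.0, 0.0, 0.0, 0.0, 0.0, 0.0, 0.0, 0.0, 0.0, 0.0], "dx":[0.3, 0.6, 0.6, 0.6, 0.6, 0.6, 0.4, 0, 0, 0], "dy":[0.36, 0.72, 0.72, 0.72, 0.72, 0.72, 0.48, 0, 0, 0], "dz":[0, 0, 0, 0, 0, 0, 0, 0, 0, 0], "turn":[0.0029, 0, 0, 0, 0, 0, 0, 0, 0, 0]}'

```text
t: 11.4
tool_pos: [0.5759, -0.1099, 0.1071]
orientation: [-3.086, 0.586, 0.002]
force: [0.5, 0.2, -5.4]
opening: 0.0159
gripper_force: 40.0
```

```bash
python3 plan.py 0.5774 -0.111 0.0197 -21.4
python3 - <<'E'
from m import *
import pickle
b=(.5774,-.111)
for n in ("scene","side","wrist"):
    c=read_camera(n); W=cloud(c); z=W[...,2]
    rect(W,near(W,b,.07)&(z>.112)&(z<.128),n+" plate in hand"); rect(W,near(W,b,.075)&(z>.018)&(z<.027),n+" pad")
    if n=="scene": im=c["image"]
    if n=="wrist": save("w4",np.hstack([cv2.resize(im,(400,250)),cv2.resize(c["image"],(400,250))]))
E
```

```text
yaw -21.5 turn -0.0018 shift [0.0019 0.0005 0.0874] pos [ 0.5759 -0.1099  0.1071] tilt [-1.e-03  7.e-04 -1.e+00] t 11.4
scene plate in hand n 1016 zmed 0.1209 rect mm [ 578.6 -112.4] [70.4 86.1] 68.6
scene pad n 929 zmed 0.0216 rect mm [ 577.7 -112.7] [69.9 91.3] 68.2
side plate in hand n 522 zmed 0.1213 rect mm [ 575.2 -108.3] [72.2 91.3] 68.4
side pad n 573 zmed 0.0219 rect mm [ 577.9 -109.8] [72.5 93.7] 68.5
wrist plate in hand n 10477 zmed 0.1221 rect mm [ 576.7 -110.1] [70.2 89.7] 68.4
wrist pad n 2470 zmed 0.0224 rect mm [ 609.6 -124. ] [70.  21.5] 68.4
```

View pics/w4.png

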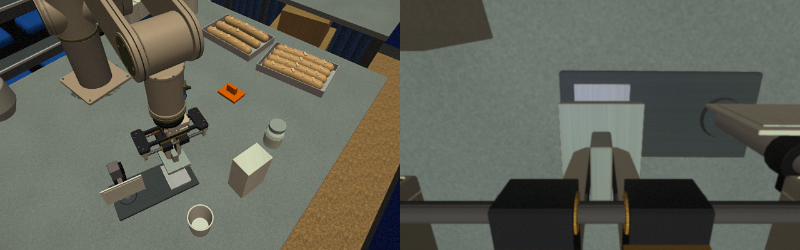

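Hand view (right half): plate at (600,135), pad strip visible beyond it at (602,92), mast head and panel at right (750,130), clear. The plate needs about 1.5 mm along tool x and 0.7 mm along tool y, then 87 mm down.

Converted, 0.02 m is 0.4, 0.015 m is 0.3.

Call:
move_tool --plan '{"finger_gap":[0.0, 0.0, 0.0, 0.0, 0.0, 0.0, 0.0, 0.0], "dx":[0.03, 0, 0, 0, 0, 0, 0, 0], "dy":[0.014, 0, 0, 0, 0, 0, 0, 0], "dz":[0.2, 0.4, 0.4, 0.3, 0.2, 0.12, 0, 0], "turn":[0, 0, 0, 0, 0, 0, 0, 0]}'

```text
t: 12.35
tool_pos: [0.5781, -0.1123, 0.0272]
orientation: [3.086, -0.589, 0.002]
force: [0.3, 0.3, -6.0]
opening: 0.0156
gripper_force: 40.0
```

```bash
python3 plan.py 0.5774 -0.111 0.0197 -21.4
```

```text
yaw -21.61 turn -0.0036 shift [-0.0012 -0.0009  0.0075] pos [ 0.5781 -0.1123  0.0272] tilt [ 1.e-03 -3.e-04 -1.e+00] t 12.35
```

Converted, 0.004 m is 0.08, 0.002 m is 0.04.

Call:
move_tool --plan '{"finger_gap":[0.0, 0.0, 0.0, 0.0, 0.0], "dx":[0, 0, 0, 0, 0], "dy":[0, 0, 0, 0, 0], "dz":[0.08, 0.04, 0.02, 0, 0], "turn":[0, 0, 0, 0, 0]}'

```text
t: 12.85
tool_pos: [0.5777, -0.1122, 0.0197]
orientation: [3.086, -0.589, 0.0]
force: [-0.3, -0.7, -5.4]
opening: 0.0154
gripper_force: 40.0
```

```bash
python3 - <<'E'
from m import *
b=(.5774,-.111)
for n in ("scene","side","wrist"):
    c=read_camera(n); W=cloud(c); z=W[...,2]
    rect(W,near(W,b,.07)&(z>.028)&(z<.042),n+" plate"); 
E
```

```text
scene plate n 824 zmed 0.0336 rect mm [ 578.4 -113.8] [70.4 89.9] 68.4
side plate n 419 zmed 0.0338 rect mm [ 576.8 -110.4] [72.4 90.8] 67.3
wrist plate n 10327 zmed 0.0344 rect mm [ 578.  -112.6] [70.2 90.3] 68.4
```

Converted, 0.001 m is 0.02.

Call:
move_tool --plan '{"finger_gap":[0.0, 0.0], "dx":[0, 0], "dy":[0, 0], "dz":[0.02, 0], "turn":[0, 0]}'

```text
t: 13.2
tool_pos: [0.5777, -0.1122, 0.0197]
orientation: [3.086, -0.589, 0.0]
force: [-5.6, 0.7, 4.9]
opening: 0.0159
gripper_force: 40.0
```

Call:
move_tool --plan '{"finger_gap":[0.0, 0.0], "dx":[0, 0], "dy":[0, 0], "dz":[0.014, 0], "turn":[0, 0]}'

```text
t: 13.4
tool_pos: [0.5777, -0.1122, 0.0197]
orientation: [3.086, -0.589, 0.0]
force: [-8.0, 1.5, 10.7]
opening: 0.0155
gripper_force: 40.0
```

Contact made (+10 N). Open the fingers, then rise slowly.

Converted, -0.05 m is -1, -0.04 m is -0.8.

Call:
move_tool --plan '{"finger_gap":[0.045, 0.045, 0.045, 0.045, 0.045, 0.045, 0.045, 0.045, 0.045, 0.045, 0.045, 0.045], "dx":[0, 0, 0, 0, 0, 0, 0, 0, 0, 0, 0, 0], "dy":[0, 0, 0, 0, 0, 0, 0, 0, 0, 0, 0, 0], "dz":[0, 0, 0, 0, -0.1, -0.4, -0.8, -1, -1, -1, 0, 0], "turn":[0, 0, 0, 0, 0, 0, 0, 0, 0, 0, 0, 0]}'

```text
t: 14.6
tool_pos: [0.5788, -0.1125, 0.2354]
orientation: [3.085, -0.589, 0.007]
force: [1.0, -0.1, 0.0]
opening: 0.0447
gripper_force: 0.0
```

```bash
python3 - <<'E'
from m import *
b=(.5774,-.111); S=sensors.read_state(); print(S["tool_pos"])
ex=np.array([.930,-.367]); ey=np.array([.367,.930])
for n in ("scene","side","wrist"):
    c=read_camera(n); W=cloud(c); z=W[...,2]
    rect(W,near(W,b,.07)&(z>.028)&(z<.042),n+" plate")
    rect(W,near(W,(.5185,-.258),.045)&(z>.188)&(z<.203),n+" head top")
    save("r_"+n,c["image"])
E
python3 plan.py 0.5195 -0.2565 0.24 -21.5
```

```text
[ 0.57878108 -0.11249404  0.23540005]
scene plate n 1242 zmed 0.0337 rect mm [ 577.8 -113.5] [70.5 91.9] 68.4
scene head top n 367 zmed 0.1942 rect mm [ 519.3 -259.3] [35.5 30.1] 65.8
side plate n 496 zmed 0.0341 rect mm [ 578. -110.] [73.4 91.3] 68.8
side head top n 108 zmed 0.1945 rect mm [ 518.  -255.7] [34.  31.6] 71.4
wrist plate n 4218 zmed 0.0345 rect mm [ 577.9 -112.4] [70.  89.9] 68.3
wrist head top n 2182 zmed 0.195 rect mm [ 519.1 -257.5] [35.7 30. ] 68.3
yaw -21.61 turn -0.002 shift [-1.000e-04  1.555e-01 -9.100e-03] pos [ 0.5766 -0.1119  0.2308] tilt [-3.e-03  9.e-04 -1.e+00] t 14.75
```

The plate is flush: within about 1 mm, 0° off, top at 0.034. The head's top measures 35.7 × 30 mm around (519.1,-257.5), z 0.195, which matches the head with its button out. I'm going over it, centring about 2 mm towards the plain face, since the button gives way.

Converted, 0.04 m is 0.8, 0.038 m is 0.76.

Call:
move_tool --plan '{"finger_gap":[0.065, 0.065, 0.065, 0.065, 0.065, 0.065, 0.065], "dx":[0, 0, 0, 0, 0, 0, 0], "dy":[0.8, 0.8, 0.8, 0.76, 0, 0, 0], "dz":[0, 0, 0, 0, 0, 0, 0], "turn":[0, 0, 0, 0, 0, 0, 0]}'

```text
t: 15.45
tool_pos: [0.5192, -0.258, 0.2316]
orientation: [-3.085, 0.588, 0.003]
force: [-0.1, -0.1, -0.3]
opening: 0.0652
gripper_force: 0.0
```

```bash
python3 plan.py 0.5183 -0.2596 0.136 -21.5
python3 - <<'E'
from m import *
c=read_camera("wrist");W=cloud(c);z=W[...,2]
rect(W,near(W,(.5185,-.258),.045)&(z>.188)&(z<.203),"head top")
S=sensors.read_state()["tool_pos"]; M=near(W,S,.06)&(z>.235)&(z<.33)
ex=np.array([.930,-.367]); ey=np.array([.367,.930])
Q=W[M]; l=np.stack([(Q[:,:2]-S[:2])@ex,(Q[:,:2]-S[:2])@ey,Q[:,2]],1)
for sgn in (1,-1):
    q=l[(l[:,1]*sgn>0)&(l[:,2]<.29)]; print(len(q),q.min(0).round(4) if len(q) else 0,q.max(0).round(4) if len(q) else 0)
E
```

```text
yaw -21.59 turn -0.0015 shift [-0.      0.0019  0.0956] pos [ 0.5192 -0.258   0.2316] tilt [-0.0016  0.0015 -1.    ] t 15.45
head top n 1974 zmed 0.195 rect mm [ 518.8 -258.1] [35.3 29.9] 69.1
1715 [-0.0075  0.0315  0.252 ] [0.0107 0.0476 0.29  ]
1715 [-0.0078 -0.0489  0.2513] [ 0.0107 -0.0327  0.29  ]
```

The tips measure 0.2515, which is TCP + 20 mm and confirms the offset. The fingers are centred at ±32 mm. Descending over the head.

Converted, 0.02 m is 0.4, 0.002 m is 0.04.

Call:
move_tool --plan '{"finger_gap":[0.065, 0.065, 0.065, 0.065, 0.065, 0.065, 0.065, 0.065], "dx":[0, 0, 0, 0, 0, 0, 0, 0], "dy":[0.04, 0, 0, 0, 0, 0, 0, 0], "dz":[0.4, 0.4, 0.4, 0.4, 0.2, 0.1, 0, 0], "turn":[0, 0, 0, 0, 0, 0, 0, 0]}'

```text
t: 16.3
tool_pos: [0.5193, -0.261, 0.1389]
orientation: [3.085, -0.588, 0.002]
force: [0.1, 0.4, 0.9]
opening: 0.0649
gripper_force: 0.0
```

```bash
python3 plan.py 0.5183 -0.2596 0.136 -21.5
```

```text
yaw -21.59 turn -0.0015 shift [-0.0014 -0.0009  0.0029] pos [ 0.5193 -0.261   0.1389] tilt [ 1.2e-03 -8.0e-04 -1.0e+00] t 16.3
```

Close on the head at 40 N and hold.

Converted, 0.002 m is 0.04.

Call:
move_tool --plan '{"finger_gap":[0.0, 0.0, 0.0, 0.0, 0.0, 0.0, 0.0, 0.0], "dx":[0, 0, 0, 0, 0, 0, 0, 0], "dy":[0, 0, 0, 0, 0, 0, 0, 0], "dz":[0.04, 0, 0, 0, 0, 0, 0, 0], "turn":[0, 0, 0, 0, 0, 0, 0, 0]}' --grip_force 40

```text
t: 17.1
tool_pos: [0.5187, -0.2611, 0.1362]
orientation: [3.086, -0.59, 0.001]
force: [-2.3, -2.2, 2.4]
opening: 0.0288
gripper_force: 40.0
```

The opening is 28.8 mm, so the button is fully in. Pulling up slowly.

Converted, -0.007 m is -0.14, -0.005 m is -0.1.

Call:
move_tool --plan '{"finger_gap":[0.0, 0.0, 0.0, 0.0], "dx":[0, 0, 0, 0], "dy":[0, 0, 0, 0], "dz":[-0.06, -0.1, -0.14, 0], "turn":[0, 0, 0, 0]}'

```text
t: 17.5
tool_pos: [0.5187, -0.2612, 0.1511]
orientation: [3.086, -0.589, 0.0]
force: [1.3, -4.6, -3.6]
opening: 0.029
gripper_force: 40.0
```

Call:
move_tool --plan '{"finger_gap":[0.0, 0.0, 0.0, 0.0, 0.0, 0.0, 0.0, 0.0], "dx":[0, 0, 0, 0, 0, 0, 0, 0], "dy":[0, 0, 0, 0, 0, 0, 0, 0], "dz":[-0.2, -0.2, -0.2, -0.2, -0.2, -0.2, -0.2, 0], "turn":[0, 0, 0, 0, 0, 0, 0, 0]}'

```text
t: 18.3
tool_pos: [0.5187, -0.2611, 0.2215]
orientation: [3.085, -0.589, 0.001]
force: [0.5, -3.9, -3.1]
opening: 0.0289
gripper_force: 40.0
```

Converted, -0.006 m is -0.12, -0.005 m is -0.1.

Call:
move_tool --plan '{"finger_gap":[0.0, 0.0, 0.0, 0.0], "dx":[0, 0, 0, 0], "dy":[0, 0, 0, 0], "dz":[-0.12, -0.1, -0.04, 0], "turn":[0, 0, 0, 0]}'

```text
t: 18.7
tool_pos: [0.5186, -0.2611, 0.2333]
orientation: [3.086, -0.589, -0.0]
force: [2.2, -5.1, -2.6]
opening: 0.0291
gripper_force: 40.0
```

Call:
move_tool --plan '{"finger_gap":[0.0, 0.0, 0.0], "dx":[0, 0, 0], "dy":[0, 0, 0], "dz":[-0.02, -0.02, 0], "turn":[0, 0, 0]}'

```text
t: 19.0
tool_pos: [0.5186, -0.2611, 0.2352]
orientation: [3.086, -0.589, -0.0]
force: [2.5, -5.0, -3.4]
opening: 0.0288
gripper_force: 40.0
```

```bash
python3 - <<'E'
from m import *
b=(.5774,-.111)
for n in ("scene","side"):
    c=read_camera(n); W=cloud(c); z=W[...,2]
    rect(W,near(W,b,.07)&(z>.028)&(z<.042),n+" plate")
    # panel top: should rise 156 -> 256 mm
    m=near(W,(.519+.030,-.259-.012),.07)&(z<.275)&(z>.1)
    P=(W[...,:2]-[.519,-.259])@np.array([.930,-.367]); m&=(abs(P-.032)<.006); print("panel z",np.nanpercentile(z[m],[2,98]).round(4))
    if n=="scene": save("end",c["image"])
E
```

```text
scene plate n 1243 zmed 0.0336 rect mm [ 577.8 -113.9] [70.2 92. ] 68.4
panel z [0.1776 0.2554]
side plate n 497 zmed 0.0339 rect mm [ 576.8 -110.9] [72.4 91.2] 68.6
panel z [0.1771 0.2553]
```

View pics/end.png

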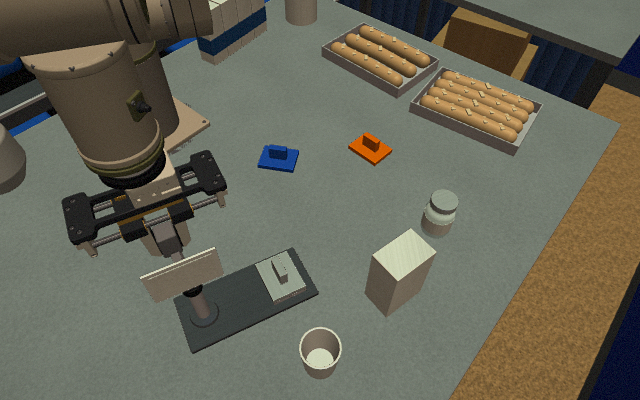

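The picture shows the plate flush on the pad at (281,277), the head held with its panel up at (183,275), and the jar, carton and cup unmoved. Extension is about 99 mm. I'll bring it gently against the stop and let it settle.

Converted, -0.001 m is -0.02.

Call:
move_tool --plan '{"finger_gap":[0.0, 0.0, 0.0, 0.0, 0.0], "dx":[0, 0, 0, 0, 0], "dy":[0, 0, 0, 0, 0], "dz":[-0.02, -0.02, 0, 0, 0], "turn":[0, 0, 0, 0, 0]}'

```text
t: 19.6
tool_pos: [0.5186, -0.2611, 0.2362]
orientation: [-3.086, 0.589, 0.001]
force: [4.0, -5.6, -8.3]
opening: 0.0286
gripper_force: 40.0
```

The downward force rose from 3.4 to 8.3 N and the travel stopped at 100 mm, so it is at the hard stop.

```bash
python3 -c "from plant import robot; print(robot.close_job())"
```

```text
the job is handed in; nothing more can be done
None
```

I handed the job in at about 19.6 s: the plate lies flush on the pad (measured within about 2 mm), the mast is held at its second stop with the head still gripped, and the jar, carton and cup looked unmoved in the last picture; the hand-in returned no verdict.

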